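Find the tired spring mount and tag it

TASK

One of the three spring mounts from the polishing machine has gone soft. With the fingertips, press each maroon pad well down and let it up again, one after another from the robot's left to its right, to feel which is the softest; then push the yellow tag in front of that one down until it stops, and draw back clear. Leave the other two tags up, pull no tag upward, and do not shift or pick up anything lying about.

Things in the scene. Friction and masses are not known exactly. Their poses are not given: they have to be found in the camera images.
- plate: Aluminium test plate fixed to the bench, 170 x 400 x 12 mm. Origin on the bench surface (underside); x axis points away from the robot across the plate's short side, y along its long side to the robot's left, z up; it is turned up to 0.28 rad about the vertical. Plate spans x -75 to 95 mm, y -200 to 200 mm. On it stand three spring mounts 120 mm apart in a row along y, alike to the eye.
- station_1 (a point): Centre of the top face of the left pad when it is up (seen from the robot, left is +y): a round maroon felt-faced cap, 60 mm across and 16 mm thick, top 64 mm above the bench, on a coil spring over a 56 mm grey cup. It moves straight down only, 16 mm to a hard stop, and springs back. This point is fixed to the plate and does not sink.
- tagplace_1 (a point): Top centre of the left mount's tag when up (fixed to the plate, does not sink): yellow T tab, head 24 (x) x 34 (y) x 6 mm, top 54 mm above the bench, 72 mm from the pad's centre towards the robot, over a black block 26 x 36 mm, 34 mm high. It slides straight down 13 mm against 3 N of friction to a hard stop (top then at 41 mm) and stays where left.
- station_2 (a point): Centre of the top face of the middle pad when it is up (seen from the robot, left is +y): a round maroon felt-faced cap, 60 mm across and 16 mm thick, top 64 mm above the bench, on a coil spring over a 56 mm grey cup. It moves straight down only, 16 mm to a hard stop, and springs back. This point is fixed to the plate and does not sink.
- tagplace_2 (a point): Top centre of the middle mount's tag when up (fixed to the plate, does not sink): yellow T tab, head 24 (x) x 34 (y) x 6 mm, top 54 mm above the bench, 72 mm from the pad's centre towards the robot, over a black block 26 x 36 mm, 34 mm high. It slides straight down 13 mm against 3 N of friction to a hard stop (top then at 41 mm) and stays where left.
- station_3 (a point): Centre of the top face of the right pad when it is up (seen from the robot, left is +y): a round maroon felt-faced cap, 60 mm across and 16 mm thick, top 64 mm above the bench, on a coil spring over a 56 mm grey cup. It moves straight down only, 16 mm to a hard stop, and springs back. This point is fixed to the plate and does not sink.
- tagplace_3 (a point): Top centre of the right mount's tag when up (fixed to the plate, does not sink): yellow T tab, head 24 (x) x 34 (y) x 6 mm, top 54 mm above the bench, 72 mm from the pad's centre towards the robot, over a black block 26 x 36 mm, 34 mm high. It slides straight down 13 mm against 3 N of friction to a hard stop (top then at 41 mm) and stays where left.
- pad_u (a joint): How far one of the three pads is pressed down, in m: 0 up, 0.016 at its stop. Which of the three places it stands at is drawn anew each time and is not told. A pad takes 1 to 2 N to start moving, then 400 N/m for the softest, two and three times that for the others.
- pad_v (a joint): How far one of the three pads is pressed down, in m: 0 up, 0.016 at its stop. Which of the three places it stands at is drawn anew each time and is not told. A pad takes 1 to 2 N to start moving, then 400 N/m for the softest, two and three times that for the others.
- pad_w (a joint): How far one of the three pads is pressed down, in m: 0 up, 0.016 at its stop. Which of the three places it stands at is drawn anew each time and is not told. A pad takes 1 to 2 N to start moving, then 400 N/m for the softest, two and three times that for the others.
- tag_a (a joint): How far one of the three tags is pushed down, in m (which place it stands at is drawn anew each time and not told): 0 up, 0.013 fully down at its stop, negative if pulled up (to -0.008). Starts between 0 and 0.001.
- tag_b (a joint): How far one of the three tags is pushed down, in m (which place it stands at is drawn anew each time and not told): 0 up, 0.013 fully down at its stop, negative if pulled up (to -0.008). Starts between 0 and 0.001.
- tag_c (a joint): How far one of the three tags is pushed down, in m (which place it stands at is drawn anew each time and not told): 0 up, 0.013 fully down at its stop, negative if pulled up (to -0.008). Starts between 0 and 0.001.
- spool: Bystander: loose brass spool, 26 mm across and 32 mm tall, upright on the plate between the left and middle pads, towards their far side. Origin at the centre of its underside.
- collar: Bystander: loose steel collar, 30 mm across, 14 mm tall, flat on the plate between the middle and right pads, towards their far side. Origin at the centre of its underside.
- bar_green: Bystander: loose green bar of polishing compound, 110 x 42 x 36 mm, lying on the bench to the left of the plate. Origin at the centre of its underside.
- bar_white: Bystander: loose white bar of polishing compound, 110 x 42 x 36 mm, lying on the bench to the left of the plate. Origin at the centre of its underside.
- paste_tin: Bystander: loose closed paste jar with a blue cap, 70 mm across, 60 mm tall, on the bench to the right of the plate. Origin at the centre of its underside.
- tape_roll: Bystander: loose yellow roll of tape lying flat, 90 mm across, 24 mm tall, on the bench to the right of the plate. Origin at the centre of its underside.

How it is judged:
By the outcome, as a careful person would: the job done as asked, in the order asked, and still so for the second after the job is handed in, with the robot touching nothing.
It also fails if it takes over 48 s, if anything falls off the work surface, if the arm or the gripper's body presses on something with over 40 N, if the wrist force passes 120 N, or if a joint passes its speed limit or range.

ROBOT

A 6-joint arm with a two-finger parallel gripper is mounted at the origin on the work surface. World frame = base frame: x ahead of the robot, y to its left, z up, the work surface at z = 0. Lengths are in m, angles in rad, forces in N, time in s.
With the tool pointing down it reaches from about 0.325 to 0.85 m from the base axis. Payload 15.5 kg.
Tool frame: the origin (TCP) lies on the mounting face of the last link; the fingertips stand ahead of it and the grasp point (between the pads) lies 172 mm ahead of it (robot.nose_length is the z of the fingertips in the tool frame, in m); z points along the fingers, y is the line along which they close (so a half turn about z gives the same grasp; the last joint's range is limited). The gripper opens to 91 mm and grips with 3 to 60 N. Pads are 32 mm wide; open, the fingers measure 118 mm over their backs; the gripper's body (76 mm by 178 mm) begins 60 mm behind the grasp point.
Start: joints at [1.24, 0.494, 1.345, -0, 1.302, -0.096], TCP at [0.146, 0.608, 0.405] pointing down, gripper open.
Joint ranges: [-2.91, 2.91], [-0.82, 2.16], [0.22, 2.67], [-1.22, 4.37], [0.12, 2.79], [-3.08, 3.08]. Speed limits (rad/s): [1.89, 1.89, 2.57, 3.01, 3.01, 3.01].

INTERFACE

Orientations are given as a unit quaternion [x, y, z, w].
In Python, from bench import readout, get_image, camera_model, order, finder, robot gives the robot as it stands.
- The arm moves only by the tool drive_tool, never from a script. Its argument "deltas" is a list that holds one entry, the list of rows, each a list of 7 numbers: the turn, a rotation vector about the world's x, y, z in degrees, then the shift along the world's x, y, z in cm, then the finger opening in cm, from 0 to 9.12. In form: [[[rx, ry, rz, tx, ty, tz, hand], ...]]. A call has 1 to 20 rows; each row is the pose to reach, as a shift and turn from the pose commanded when the call began; what a row does not reach only later rows make up. A row lasts 1/10 s, in which the tool goes at most 50 mm and 8.59 degrees, less where a joint would pass 70% of its speed; a pose out of reach is approached as far as the arm can. A call with a gripper value outside its range is refused whole. The fingers move at their own pace and stop on an object; "force" is the grip in N (left out, the last holds). Time passes only in rows, so rows that repeat a pose let the fingers close. It gives the time, the measured TCP pose, the force, the opening and the grip force at its end, in the units of the state.
- readout.get_obs(): the state, without advancing time (a new reading comes with each control period).
- get_image(name): name is "scene" or "side" or "wrist"; returns the picture (420x560x3 uint8, red, green, blue); there is no depth.
- camera_model(name): a dict with "fx", "fy", "cx", "cy" (pixels), "eye" and "orientation" of the camera in the world. Camera axes: x right, y down, z forward; pixel columns grow to the right and rows downward; lengths in m; the calibration is good to about 2 mm. A picture is of the moment at which its call begins: read the wrist's pose just before it. camera_model takes no time and is no camera call; for the wrist camera it gives the pose at the moment of the call.
- order.finish_job(): hands the job in; it is judged then, once.
Trained networks look in the newest picture that a camera, given by its name, has taken for a name from the list of things; names that differ only in an ending like _2 or _b are one class to them, and where a whole thing is asked for, a point or a joint stands for the part that bears it (a point fixed in the world has none). Each returns a list of dicts, best first, with "score" (0 to 1); they miss things now and then, are a little off and sometimes report something else, mostly with a low value. They report only what shows in the picture. A call takes as long as a camera call.
- finder.trace(thing, camera): "pixels" (420x560 bool, what is visible of it) and "pixel" ([column, row] in pixels, amid what is visible of it).
The state is a dict: "t": time; "q": joint angles; "joint_vel": joint speeds; "joint_torque": joint torques, N m; "position": TCP position; "orientation": TCP orientation; "ft_force": force on the tool from outside, world axes, zero at the start; "torque": the same for the moment, N m; "width": opening from 0.0 (shut) to 1.0 (fully open); "grip_force": force on a finger pad.
Only numpy, scipy, OpenCV 4.12 (cv2) and the standard library are available. Lean on these libraries where they do the work, as an engineer would, in place of code of your own. Each camera call takes 0.05 s, during which the arm holds its last target. There are 200 camera calls.

## Working session

There is one attempt and no reset: what is moved stays moved. The work goes in short steps, Python scripts to look and compute and a tool call to move; the robot and the scene stay as the last step left them, time stands still between calls to the robot, and variables do not carry over. Pictures are saved under pics/ and viewed, at most 10 in all, crops included, and the job is handed in when it is done.

Besides the shell and the picture viewer there is one more tool, called by a JSON object that holds its "fn" and its "kwargs", one argument or row to a line. drive_tool: Moves the arm, as the interface text tells. Its arguments: {"type":"object","properties":{"deltas":{"type":"array","items":{"type":"array","items":{"type":"array","items":{"type":"number"}}}},"force":{"type":"number"}},"required":["deltas"]}

```bash
mkdir -p pics; ls; cat > h.py <<'E'
import numpy as np, cv2
from scipy.spatial.transform import Rotation as R
from bench import readout, get_image, camera_model, order, finder, robot
def ray(cam,px):
    m=camera_model(cam)
    o=m["orientation"]; Rm=R.from_quat(o).as_matrix() if np.size(o)==4 else np.array(o)
    d=Rm@np.array([(px[0]-m["cx"])/m["fx"],(px[1]-m["cy"])/m["fy"],1]); return np.array(m["eye"]),d
def at(cam,px,z):
    e,d=ray(cam,px); return e+d*(z-e[2])/d[2]
E
python3 - <<'E'
from h import *
for c in ("scene","side"):
    im=get_image(c); cv2.imwrite(f"pics/{c}0.png",im[:,:,::-1])
    for n in ("station_1","tagplace_1","pad_u","tag_a","spool","collar"):
        for r in finder.trace(n,c)[:4]:
            z={"s":.064,"t":.052,"p":.06}[n[0]] if n not in("spool","collar") else .02
            print(c,n,round(r["score"],2),np.round(r["pixel"]),r["pixels"].sum(),at(c,r["pixel"],z).round(3))
o=readout.get_obs(); print({k:np.round(v,3) for k,v in o.items()}); print(robot.nose_length)
E
```

```text
pics
scene station_1 0.71 [296. 195.] 94 [0.5   0.088 0.064]
scene station_1 0.63 [288. 255.] 4847 [ 0.621 -0.112  0.064]
scene tagplace_1 0.77 [284. 263.] 4486 [ 0.621 -0.127  0.052]
scene pad_u 0.83 [320. 202.] 330 [0.565 0.107 0.06 ]
scene pad_u 0.68 [298. 231.] 387 [ 0.588 -0.026  0.06 ]
scene pad_u 0.66 [274. 258.] 486 [ 0.599 -0.136  0.06 ]
scene tag_a 0.56 [249. 251.] 130 [ 0.534 -0.146  0.052]
scene spool 0.63 [320. 233.] 82 [0.609 0.042 0.02 ]
scene spool 0.55 [288. 257.] 4808 [ 0.598 -0.079  0.02 ]
scene collar 0.63 [303. 258.] 115 [ 0.628 -0.06   0.02 ]
side station_1 0.6 [290. 227.] 3195 [ 0.507 -0.071  0.064]
side station_1 0.54 [206. 166.] 429 [0.534 0.333 0.064]
side tagplace_1 0.96 [291. 226.] 3556 [ 0.52  -0.064  0.052]
side tagplace_1 0.69 [248. 202.] 54 [0.507 0.107 0.052]
side pad_u 0.81 [322. 222.] 306 [ 0.587 -0.128  0.06 ]
side pad_u 0.68 [291. 204.] 242 [ 0.584 -0.006  0.06 ]
side pad_u 0.67 [258. 193.] 220 [0.553 0.106 0.06 ]
side tag_a 0.54 [250. 206.] 71 [0.5   0.091 0.052]
side collar 0.59 [310. 211.] 45 [ 0.633 -0.047  0.02 ]
{'t': np.float64(0.7), 'q': array([ 1.24 ,  0.494,  1.346, -0.   ,  1.303, -0.096]), 'joint_vel': array([-0.001, -0.001, -0.003,  0.001,  0.   , -0.001]), 'joint_torque': array([ 1.0000e-03, -8.7849e+01, -3.8222e+01,  7.1000e-02,  4.4000e-02,
       -0.0000e+00]), 'position': array([0.146, 0.608, 0.405]), 'orientation': array([ 0.118,  0.993, -0.   ,  0.   ]), 'ft_force': array([-0.015, -0.507, -1.161]), 'torque': array([ 0.012,  0.011, -0.008]), 'grip_force': np.float64(0.0), 'width': np.float64(1.002)}
0.1908
```

```bash
python3 - <<'E'
import cv2,numpy as np
a=cv2.imread("pics/scene0.png")[160:310,190:390];b=cv2.imread("pics/side0.png")[160:310,190:390]
cv2.imwrite("pics/crop0.png",cv2.resize(np.vstack([a,b]),None,fx=2,fy=2)[:600,:])
E
```

```text
(no output)
```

View pics/scene0.png

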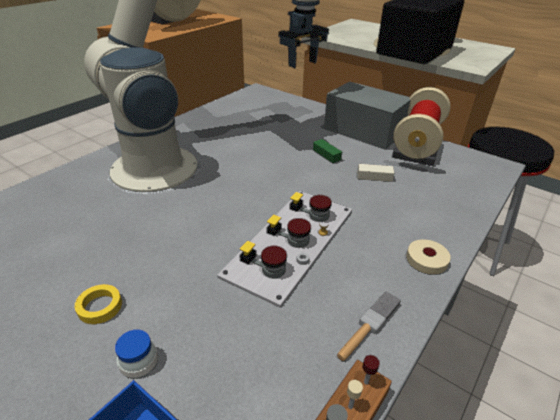

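View pics/crop0.png

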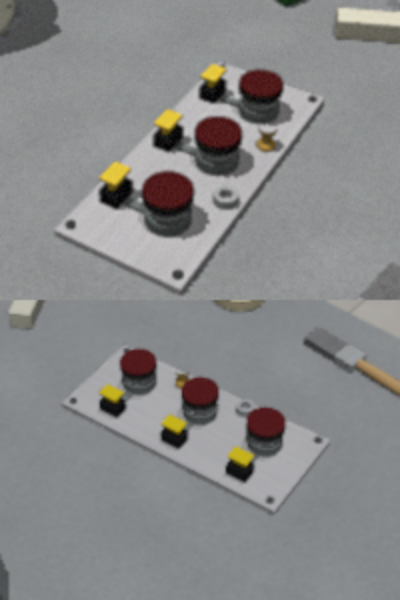

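```bash
cat > fit.py <<'E'
from h import *
from scipy.optimize import least_squares
def comps(cam,im):
    h=cv2.cvtColor(im,cv2.COLOR_RGB2HSV); H,S,V=[h[:,:,i].astype(int) for i in range(3)]
    out={}
    for k,m in {"pad":((H<8)|(H>170))&(S>120)&(V>25)&(V<160),"tag":(H>20)&(H<35)&(S>150)&(V>120)}.items():
        n,l,s,c=cv2.connectedComponentsWithStats(m.astype(np.uint8),connectivity=8)
        zz=.056 if k=="pad" else .051
        L=[]
        for i in range(1,n):
            if s[i,4]<25: continue
            p=at(cam,c[i],zz)
            if .4<p[0]<.7 and -.25<p[1]<.22: L.append((p[1],c[i],s[i,4]))
        out[k]=sorted(L,key=lambda a:-a[0])
    return out
def proj(cam,P):
    m=camera_model(cam);o=m["orientation"];Rm=R.from_quat(o).as_matrix() if np.size(o)==4 else np.array(o)
    c=(P-np.array(m["eye"]))@Rm; return np.c_[c[:,0]/c[:,2]*m["fx"]+m["cx"],c[:,1]/c[:,2]*m["fy"]+m["cy"]]
def model(v):
    c,s=np.cos(v[2]),np.sin(v[2]); M=np.array([[c,-s],[s,c]])
    f=lambda x,z:np.c_[np.array([[x,y] for y in(.12,0,-.12)])@M.T+v[:2],[z]*3]
    return f(0,.056),f(-.072,.051)
if __name__=="__main__":
    obs=[]
    for c in("scene","side"):
        o=comps(c,get_image(c))
        for k in o: print(c,k,[(np.round(a[1],1),a[2]) for a in o[k]]); 
        obs.append((c,o))
    def res(v):
        P,T=model(v);r=[]
        for c,o in obs:
            for k,Q in(("pad",P),("tag",T)):
                if len(o[k])==3: r.append(proj(c,Q)-np.array([a[1] for a in o[k]]))
        return np.vstack(r).ravel()
    s=least_squares(res,[.58,-.01,.1],loss="soft_l1"); print(s.x.round(4),res(s.x).reshape(-1,2).round(1).tolist())
    P,T=model(s.x);print(P.round(4),T.round(4))
E
python3 fit.py
```

```text
scene pad [(array([320.2, 201.8]), np.int32(217)), (array([298.6, 226.2]), np.int32(274)), (array([273.5, 255.3]), np.int32(361))]
scene tag [(array([296.2, 196.3]), np.int32(60)), (array([273.6, 219.6]), np.int32(78)), (array([247. , 246.6]), np.int32(99))]
side pad [(array([258.7, 191. ]), np.int32(182)), (array([289.6, 205.5]), np.int32(200)), (array([322.5, 221. ]), np.int32(220))]
side tag [(array([245.3, 206.1]), np.int32(53)), (array([276.6, 221.6]), np.int32(60)), (array([310.1, 237.9]), np.int32(68))]
[ 0.5766 -0.0076  0.1256] [[-0.2, 0.6], [0.2, 0.6], [0.4, 0.3], [0.1, -0.6], [0.3, -0.8], [0.5, -0.5], [0.0, 1.1], [0.1, 1.0], [0.1, 1.0], [0.1, 0.2], [-0.1, 0.0], [-0.2, 0.0]]
[[ 0.5615  0.1115  0.056 ]
 [ 0.5766 -0.0076  0.056 ]
 [ 0.5916 -0.1267  0.056 ]] [[ 0.4901  0.1024  0.051 ]
 [ 0.5051 -0.0166  0.051 ]
 [ 0.5202 -0.1357  0.051 ]]
```

{"fn": "drive_tool", "kwargs": {
  "deltas": [
    [[0,0,20.7,41.55,-49.65,-10,0],[0,0,20.7,41.55,-49.65,-10,0],[0,0,20.7,41.55,-49.65,-10,0],[0,0,20.7,41.55,-49.65,-10,0],[0,0,20.7,41.55,-49.65,-10,0],[0,0,20.7,41.55,-49.65,-10,0],[0,0,20.7,41.55,-49.65,-10,0],[0,0,20.7,41.55,-49.65,-10,0],[0,0,20.7,41.55,-49.65,-10,0],[0,0,20.7,41.55,-49.65,-10,0],[0,0,20.7,41.55,-49.65,-10,0],[0,0,20.7,41.55,-49.65,-10,0],[0,0,20.7,41.55,-49.65,-10,0],[0,0,20.7,41.55,-49.65,-10,0],[0,0,20.7,41.55,-49.65,-10,0],[0,0,20.7,41.55,-49.65,-10,0],[0,0,20.7,41.55,-49.65,-10,0],[0,0,20.7,41.55,-49.65,-10,0]]
  ],
  "force": 20
}}

```text
t: 2.6
position: [0.5608, 0.1123, 0.305]
orientation: [-0.063, 0.998, 0.0, 0.0]
ft_force: [-0.3, 0.7, -0.1]
width: 0.006
grip_force: 0.0
```

```bash
python3 - <<'E'
from fit import *
im=get_image("wrist"); cv2.imwrite("pics/w1.png",im[:,:,::-1])
o=comps("wrist",im)
for k in o: print(k,[(np.round(a[1]),a[2],at("wrist",a[1],.056 if k=="pad" else .051).round(4)) for a in o[k]])
p=readout.get_obs()["position"]; print(proj("wrist",np.array([[p[0],p[1],p[2]-.1908],[.5615,.1115,.064]])))
E
```

```text
pad [(array([280., 265.]), np.int32(45), array([0.5858, 0.1143, 0.056 ])), (array([274., 217.]), np.int32(4021), array([0.5542, 0.1068, 0.056 ])), (array([ 83., 231.]), np.int32(6849), array([ 0.5786, -0.0129,  0.056 ]))]
tag [(array([286., 128.]), np.int32(166), array([0.499 , 0.1072, 0.051 ])), (array([100., 118.]), np.int32(126), array([ 0.507 , -0.0046,  0.051 ]))]
[[281.73155601 263.87454893]
 [280.00563135 233.10269746]]
```

View pics/w1.png

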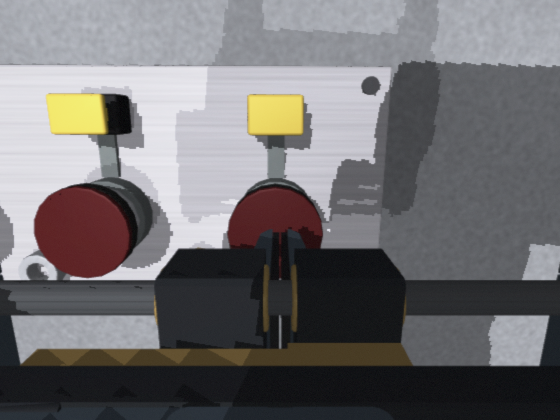

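{"fn": "drive_tool", "kwargs": {
  "deltas": [
    [[0,0,0,0,-0.2,-2,0],[0,0,0,0,-0.2,-4,0],[0,0,0,0,-0.2,-4.7,0],[0,0,0,0,-0.2,-5,0],[0,0,0,0,-0.2,-5.2,0],[0,0,0,0,-0.2,-5.4,0],[0,0,0,0,-0.2,-5.6,0],[0,0,0,0,-0.2,-5.7,0],[0,0,0,0,-0.2,-5.7,0],[0,0,0,0,-0.2,-5.7,0]]
  ]
}}

```text
t: 3.65
position: [0.5617, 0.1093, 0.2479]
orientation: [-0.063, 0.998, 0.0, 0.0]
ft_force: [-0.2, 2.3, 4.8]
width: 0.004
grip_force: 2.1
```

{"fn": "drive_tool", "kwargs": {
  "deltas": [
    [[0,0,0,0,0,-0.2,0],[0,0,0,0,0,-0.4,0],[0,0,0,0,0,-0.6,0],[0,0,0,0,0,-0.65,0],[0,0,0,0,0,-0.65,0],[0,0,0,0,0,-0.65,0]]
  ]
}}

```text
t: 4.25
position: [0.5617, 0.1092, 0.2413]
orientation: [-0.063, 0.998, 0.0, 0.0]
ft_force: [-0.3, 2.5, 6.4]
width: 0.006
grip_force: 3.3
```

```bash
python3 - <<'E'
from h import *
for i in range(4):
    o=readout.get_obs();print(o["position"].round(4) if hasattr(o["position"],"round") else o["position"],np.round(o["ft_force"],2)); get_image("side") if i<3 else 0
E
```

```text
[0.5617 0.1092 0.2413] [-0.35  2.51  6.36]
[0.5617 0.1093 0.2413] [-1.16  3.06  6.94]
[0.5617 0.1093 0.2413] [-0.48  3.74  6.11]
[0.5617 0.1093 0.2413] [-1.11  2.23  6.65]
```

{"fn": "drive_tool", "kwargs": {
  "deltas": [
    [[0,0,0,0,0,1,0],[0,0,0,0,0,2.5,0],[0,0,0,0,0,4.5,0],[0,0,0,0,0,4.5,0],[0,0,0,0.5,-4,4.5,0],[0,0,0,1,-8,4.5,0],[0,0,0,1.5,-11.9,4.5,0],[0,0,0,1.5,-11.9,4.5,0],[0,0,0,1.5,-11.9,3,0],[0,0,0,1.5,-11.9,1.6,0],[0,0,0,1.5,-11.9,1.2,0],[0,0,0,1.5,-11.9,0.9,0],[0,0,0,1.5,-11.9,0.6,0],[0,0,0,1.5,-11.9,0.3,0],[0,0,0,1.5,-11.9,0,0],[0,0,0,1.5,-11.9,0,0],[0,0,0,1.5,-11.9,0,0],[0,0,0,1.5,-11.9,0,0]]
  ]
}}

```text
t: 6.2
position: [0.5759, -0.0096, 0.2421]
orientation: [-0.063, 0.998, -0.0, -0.001]
ft_force: [-7.8, -2.2, 15.9]
width: 0.003
grip_force: 8.2
```

```bash
python3 - <<'E'
from h import *
for i in range(4):
    o=readout.get_obs();print(np.round(o["position"],4),np.round(o["ft_force"],2)); get_image("side") if i<3 else 0
E
```

```text
[ 0.5759 -0.0096  0.2421] [-7.82 -2.22 15.95]
[ 0.576  -0.0095  0.2422] [-7.64 -1.4  16.5 ]
[ 0.576  -0.0096  0.2421] [-8.26 -1.62 15.94]
[ 0.576  -0.0096  0.2421] [-7.41 -2.53 17.1 ]
```

{"fn": "drive_tool", "kwargs": {
  "deltas": [
    [[0,0,0,0,0,1,0],[0,0,0,0,0,2.5,0],[0,0,0,0,0,4.5,0],[0,0,0,0,0,4.5,0],[0,0,0,0.5,-4,4.5,0],[0,0,0,1,-8,4.5,0],[0,0,0,1.5,-11.9,4.5,0],[0,0,0,1.5,-11.9,4.5,0],[0,0,0,1.5,-11.9,3,0],[0,0,0,1.5,-11.9,1.6,0],[0,0,0,1.5,-11.9,1.2,0],[0,0,0,1.5,-11.9,0.9,0],[0,0,0,1.5,-11.9,0.6,0],[0,0,0,1.5,-11.9,0.3,0],[0,0,0,1.5,-11.9,0,0],[0,0,0,1.5,-11.9,0,0],[0,0,0,1.5,-11.9,0,0],[0,0,0,1.5,-11.9,0,0]]
  ]
}}

```text
t: 8.15
position: [0.5911, -0.1282, 0.2418]
orientation: [-0.063, 0.998, 0.0, -0.0]
ft_force: [-6.4, 2.1, 11.4]
width: 0.01
grip_force: 5.8
```

```bash
python3 - <<'E'
from h import *
for i in range(4):
    o=readout.get_obs();print(np.round(o["position"],4),np.round(o["ft_force"],2)); get_image("side") if i<3 else 0
E
```

```text
[ 0.5911 -0.1282  0.2418] [-6.41  2.13 11.41]
[ 0.5911 -0.1282  0.2418] [-5.74  1.31 12.29]
[ 0.5911 -0.1282  0.2418] [-5.74  1.6  11.39]
[ 0.5912 -0.1282  0.2419] [-6.02  2.49 11.76]
```

{"fn": "drive_tool", "kwargs": {
  "deltas": [
    [[0,0,0,0,0,1,0],[0,0,0,0,0,2.5,0],[0,0,0,0,0,5,0],[0,0,0,0,0,5,0],[0,0,0,-2,4.6,5,0],[0,0,0,-4,9.2,5,0],[0,0,0,-6,13.8,5,0],[0,0,0,-8,18.4,5,0],[0,0,0,-10.15,22.9,5,0],[0,0,0,-10.15,22.9,5,0],[0,0,0,-10.15,22.9,3,0],[0,0,0,-10.15,22.9,1.5,0],[0,0,0,-10.15,22.9,1.5,0]]
  ]
}}

```text
t: 9.6
position: [0.4896, 0.1002, 0.2548]
orientation: [-0.063, 0.998, -0.0, -0.001]
ft_force: [0.2, -0.5, 1.0]
width: 0.009
grip_force: 0.0
```

```bash
python3 - <<'E'
import cv2,numpy as np
from h import *
o=readout.get_obs();print(np.round(o["position"],4),np.round(o["ft_force"],2))
a=get_image("side")[150:270,200:360,::-1];b=get_image("scene")[150:270,220:380,::-1]
cv2.imwrite("pics/c2.png",cv2.resize(np.hstack([a,b]),None,fx=2.5,fy=2.5,interpolation=2))
E
```

```text
[0.4896 0.1002 0.2548] [ 0.24 -0.51  1.01]
```

View pics/c2.png

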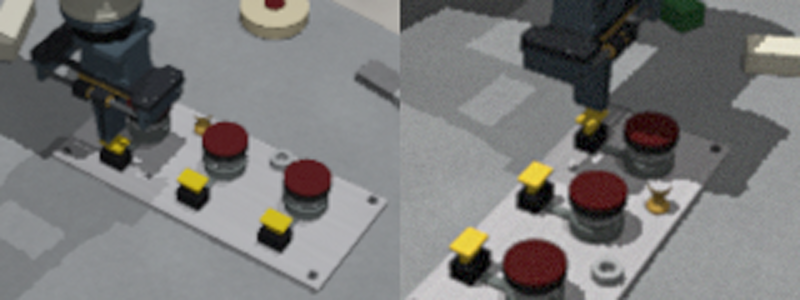

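{"fn": "drive_tool", "kwargs": {
  "deltas": [
    [[0,0,0,0,0,-0.4,0],[0,0,0,0,0,-0.8,0],[0,0,0,0,0,-1.2,0],[0,0,0,0,0,-1.6,0],[0,0,0,0,0,-2,0],[0,0,0,0,0,-2.3,0],[0,0,0,0,0,-2.5,0],[0,0,0,0,0,-2.6,0],[0,0,0,0,0,-2.6,0],[0,0,0,0,0,-2.6,0]]
  ]
}}

```text
t: 10.7
position: [0.4901, 0.1002, 0.2315]
orientation: [-0.063, 0.998, -0.0, 0.001]
ft_force: [-4.7, -2.0, 35.5]
width: 0.003
grip_force: 17.9
```

{"fn": "drive_tool", "kwargs": {
  "deltas": [
    [[0,0,0,0,0,0.5,0],[0,0,0,0,0,2,0],[0,0,0,0,0,5,0],[0,0,0,0,0,9,0],[0,0,0,-1,3,13,0],[0,0,0,-2,7,16,0],[0,0,0,-3,11,17,0],[0,0,0,-4,15,17,0],[0,0,0,-4,19,17,0],[0,0,0,-4,19,17,0],[0,0,0,-4,19,17,0],[0,0,0,-4,19,17,0]]
  ]
}}

```text
t: 11.9
position: [0.4499, 0.2895, 0.3999]
orientation: [-0.063, 0.998, -0.0, -0.0]
ft_force: [0.5, -0.8, -0.2]
width: 0.006
grip_force: 0.0
```

```bash
python3 - <<'E'
from h import *
o=readout.get_obs();print(np.round(o["position"],4),np.round(o["ft_force"],2))
a=get_image("side")[150:270,200:360,::-1];b=get_image("scene")[150:270,220:380,::-1]
cv2.imwrite("pics/c3.png",cv2.resize(np.hstack([a,b]),None,fx=2.5,fy=2.5,interpolation=2))
E
```

```text
[0.4499 0.2895 0.3999] [ 0.46 -0.78 -0.19]
```

View pics/c3.png

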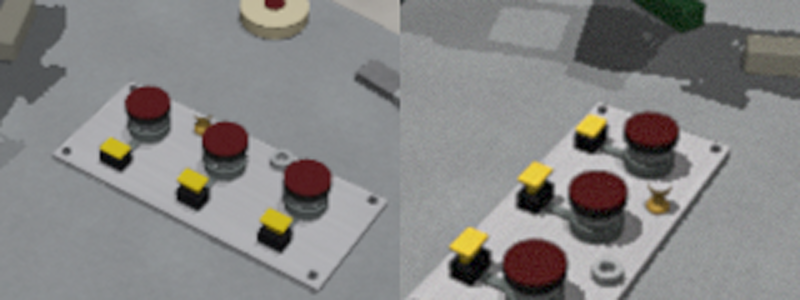

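The left tag (crop pixel 115,150) sits down on its block, the other two tags are up, all three pads are up, and the spool and collar haven't moved.

```bash
python3 -c "
from bench import order; print(order.finish_job())"
```

```text
the job is handed in; nothing more can be done
None
```

The left mount is the softest: pressed about 13 mm, it pushed back with about 6.5 N, against 16 N for the middle and 12 N for the right. Its tag is pushed down to the stop, the other two tags are up, the arm is clear, and the job was handed in at about 12 s.

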